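Show the mirror ball to the lens

ROBOT

A 7-joint arm with a two-finger parallel gripper is mounted at the origin on the work surface. World frame = base frame: x ahead of the robot, y to its left, z up, the work surface at z = 0. Lengths are in m, angles in rad, forces in N, time in s.
With the tool pointing down it reaches from about 0.35 to 0.9 m from the base axis. Payload 8.1 kg.
Tool frame: the origin (TCP) lies between the finger pads; the fingertips stand ahead of it and the grasp point (between the pads) is the TCP (arm.nose_length is the z of the fingertips in the tool frame, in m); z points along the fingers, y is the line along which they close (so a half turn about z gives the same grasp; the last joint's range is limited). The gripper opens to 92 mm and grips with 3 to 60 N. Pads are 19 mm wide; open, the fingers measure 130 mm over their backs; the gripper's body (75 mm by 190 mm) begins 47 mm behind the grasp point.
Start: joints at [-1.257, 0.434, 0.025, 1.573, -0.012, 1.134, -0.075], TCP at [0.253, 0.571, 0.246] pointing down, gripper open.
Joint ranges: [-2.62, 2.62], [-0.44, 2.09], [-1.27, 1.32], [0.08, 2.57], [-1.32, 4.46], [0.12, 2], [-2.74, 2.74]. Speed limits (rad/s): [2.22, 2.22, 3.01, 3.01, 3.14, 3.14, 3.14].

INTERFACE

Orientations are given as a rotation vector (axis times angle).
In Python, from cell import sensors, optics, arm gives the robot as it stands.
- The arm moves only by the tool arm_command, never from a script. Its argument "deltas" is one flat list of numbers, 7 for each row, row after row: the turn, a rotation vector about the world's x, y, z as a fraction of full scale, then the shift along the world's x, y, z as a fraction of full scale, then the finger opening in mm, from 0 to 91.8. In form: [wx, wy, wz, dx, dy, dz, fingers, wx, wy, wz, dx, dy, dz, fingers, ...]. A call has 1 to 20 rows; each row is the pose to reach, as a shift and turn from the pose commanded when the call began; what a row does not reach only later rows make up. Full scale, the value 1, is 1 m for a shift and 90 degrees for a turn. A row lasts 1/10 s, in which the tool goes at most 50 mm and 8.59 degrees, less where a joint would pass 70% of its speed; a pose out of reach is approached as far as the arm can. A call with a number of a shift or a turn outside -1 to 1 is refused whole. A call with a gripper value outside its range is refused whole. The fingers move at their own pace and stop on an object; "force" is the grip in N (left out, the last holds). Time passes only in rows, so rows that repeat a pose let the fingers close. It gives the time, the measured TCP pose, the force, the opening and the grip force at its end, in the units of the state.
- sensors.observe(): the state, without advancing time (a new reading comes with each control period).
- optics.get_image(name): name is "scene" or "side" or "wrist"; returns the picture (420x560x3 uint8, blue, green, red); there is no depth.
- optics.calibration(name): a dict with "camera_matrix" (3x3 intrinsics, pixels), "rvec" (rotation vector, rad) and "tvec" (3), from world to camera coordinates, as OpenCV has them. Camera axes: x right, y down, z forward; pixel columns grow to the right and rows downward; lengths in m; the calibration is good to about 2 mm. The wrist camera is an equidistant fisheye: a pixel r from the principal point sees the ray r / f radians off the axis. A picture is of the moment at which its call begins: read the wrist's pose just before it. calibration takes no time and is no camera call; for the wrist camera it gives the pose at the moment of the call.
- arm.sign_off(): hands the job in; it is judged then, once.
The state is a dict: "clock": time; "joints": joint angles; "dq": joint speeds; "joint_efforts": joint torques, N m; "position": TCP position; "ee_rot": TCP orientation; "force": force on the tool from outside, world axes, zero at the start; "ft_torque": the same for the moment, N m; "width": opening from 0.0 (shut) to 1.0 (fully open); "gripper_force": force on a finger pad.
Only numpy, scipy, OpenCV 4.12 (cv2) and the standard library are available. Lean on these libraries where they do the work, as an engineer would, in place of code of your own. Each camera call takes 0.05 s, during which the arm holds its last target. There are 200 camera calls.

TASK

For the lighting reference frame, pick up the small grey tray by its black handle, with the mirror ball lying loose in its pocket, carry it level without the ball leaving the pocket, and hold it in front of the camera: the ball centred on the lens, its centre about 12 cm out from the lens's front rim, and the handle on the far side of the ball from the lens so that the hand stays behind it. Do not touch the ball or the camera, and leave the other things on the counter where they are. Finish while still holding the tray up there, level and still; do not put it down.

Things in the scene. Friction and masses are not known exactly. Their poses are not given: they have to be found in the camera images.
- tray: Loose shallow grey metal tray, 200 x 80 mm with a 12 mm high edge, about 0.3 kg. Origin: centre of its underside; x along its length towards the ball pocket, y across, z up. A black bar handle stands over the middle, and the ball pocket (black rubber ring, 58 mm across outside) is near the +x end, 62 mm from the origin.
- tray_handle (a point): Centre of the tray's handle bar, at 20 mm to -x of the tray's origin and 50 mm above its underside; axes as the tray's. The bar runs along the tray's x, is 80 mm long, 14 mm wide and 16 mm tall (42 to 58 mm above the underside), on two posts near its ends; 60 mm between the posts is free below it. The loaded tray balances 25 to 40 mm from this point towards the ball, so a loose grip lets that end sag.
- tray_seat (a point): Where the ball's centre lies when it rests in the middle of the pocket: 62 mm to +x of the tray's origin, 32 mm above its underside (so 82 mm in front of the handle's centre and 18 mm below it); axes as the tray's. The pocket has a flat floor 7 mm above the tray's underside, 34 mm across, with a rim 4 mm high: the ball can roll about 3 mm to any side and climbs out if the tray tips beyond about 30 degrees or is jerked.
- ball_center (a point): Centre of the polished steel mirror ball, 50 mm in diameter, about 90 g, lying loose in the tray's pocket. Not to be touched by the robot.
- camera: Black camera on a small aluminium counter tripod, fixed to the counter. Origin: on the counter under the tripod's middle; the lens looks along -x, z is up. Tripod feet stand 85 mm from the middle; camera body 136 mm wide, about 105 mm tall; the lens barrel, 77 mm across, reaches 115 mm out to -x of the middle. The height of the camera on its centre column, and so of the lens, differs from run to run (lens axis 177 to 227 mm above the counter). Not to be touched.
- lens (a point): Centre of the lens's front rim, on the optical axis; the axis is level, and the lens looks along this point's -x (axes as the camera's).
- meter: Bystander: matte aluminium hand light meter with a white dome, lying flat, 125 x 64 mm, 36 mm tall at the dome. Origin: centre of its underside, x along its length.
- reel: Bystander: black film reel, 84 mm across, 43 mm tall, lying on its flange. Origin: centre of its underside.
- knob: Bystander: squat brass tripod screw knob, 40 mm across, 34 mm tall with its screw up. Origin: centre of its underside.
- cap: Bystander: chrome lens cap lying flat, 80 mm across, 10 mm tall. Origin: centre of its underside.
Not all that is in view belongs to the job. What is meant by the tray is not turquoise, and is the larger of those in its own colour. Of the things that look like the part that bears ball_center, the larger one is meant.

How it is judged:
By the outcome, as a careful person would: the job done as asked, in the order asked, and still so for the second after the job is handed in, while the arm keeps its last pose, push and grip.
It also fails if it takes over 51 s, if anything falls off the work surface, if the arm or the gripper's body presses on something with over 40 N, if the wrist force passes 120 N, or if a joint passes its speed limit or range.

## Working session

There is one attempt and no reset: what is moved stays moved. The work goes in short steps, Python scripts to look and compute and a tool call to move; the robot and the scene stay as the last step left them, time stands still between calls to the robot, and variables do not carry over. Pictures are saved under pics/ and viewed, at most 10 in all, crops included, and the job is handed in when it is done.

Besides the shell and the picture viewer there is one more tool, called after "Call:" in YAML: its name, and indented under it one key for each argument. arm_command: Moves the arm, as the interface text tells. Its arguments: {"type":"object","properties":{"deltas":{"type":"array","items":{"type":"number"}},"force":{"type":"number"}},"required":["deltas"]}

```bash
mkdir -p pics; python3 - <<'E'
from cell import sensors, optics, arm
import cv2,numpy as np
s=sensors.observe();print({k:np.round(v,3) for k,v in s.items()},arm.nose_length)
for n in("scene","side","wrist"):
    im=optics.get_image(n);cv2.imwrite(f"pics/{n}0.png",im);c=optics.calibration(n)
    R=cv2.Rodrigues(np.array(c["rvec"]))[0];print(n,c["camera_matrix"],(-R.T@np.ravel(c["tvec"])).round(3),R[2].round(2))
a=cv2.imread("pics/scene0.png");cv2.imwrite("pics/scene0b.png",cv2.resize(a,(800,600),interpolation=cv2.INTER_CUBIC))
a=cv2.imread("pics/side0.png");cv2.imwrite("pics/side0b.png",cv2.resize(a,(800,600),interpolation=cv2.INTER_CUBIC))
E
```

```text
{'clock': np.float64(0.0), 'joints': array([-1.257,  0.435,  0.025,  1.574, -0.012,  1.134, -0.075]), 'dq': array([-0.001,  0.   , -0.001,  0.   ,  0.   , -0.002,  0.001]), 'joint_efforts': array([ 1.0000e-03, -6.6785e+01,  9.8600e-01, -3.1445e+01, -6.1000e-02,
        4.3000e-02,  0.0000e+00]), 'position': array([0.253, 0.571, 0.245]), 'ee_rot': array([-6.500e-01, -3.073e+00,  2.000e-03]), 'force': array([ 0.083, -0.228,  0.56 ]), 'ft_torque': array([ 0.014, -0.012, -0.019]), 'gripper_force': np.float64(0.0), 'width': np.float64(0.996)} 0.019
scene [[531.80607789   0.         274.34956807]
 [  0.         531.80607789 213.60323239]
 [  0.           0.           1.        ]] [1.053 0.59  1.386] [-0.34 -0.42 -0.84]
side [[398.77011452   0.         284.12426676]
 [  0.         398.77011452 200.78534945]
 [  0.           0.           1.        ]] [ 0.157 -0.692  0.833] [ 0.38  0.62 -0.68]
wrist [[325.1922621    0.         281.1847642 ]
 [  0.         325.1922621  212.98395612]
 [  0.           0.           1.        ]] [0.186 0.6   0.385] [ 0.25 -0.11 -0.96]
```

View pics/scene0b.png

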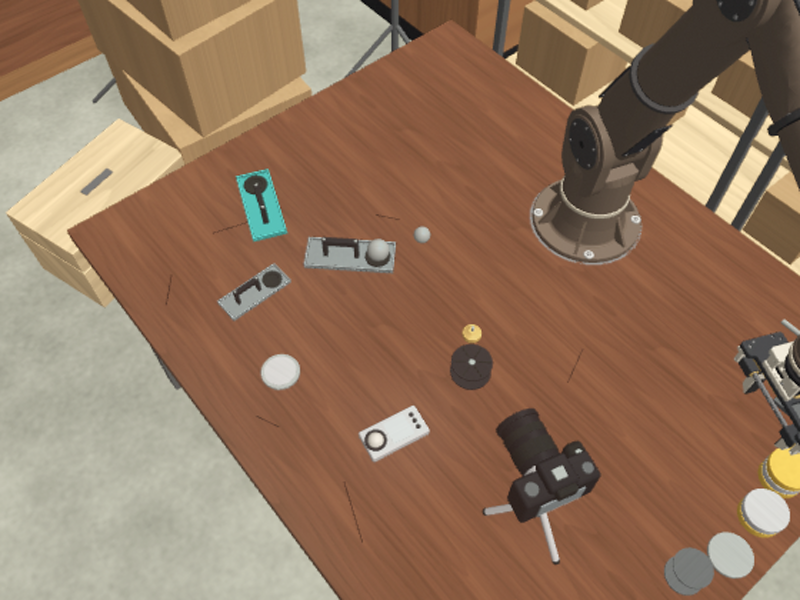

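View pics/side0b.png

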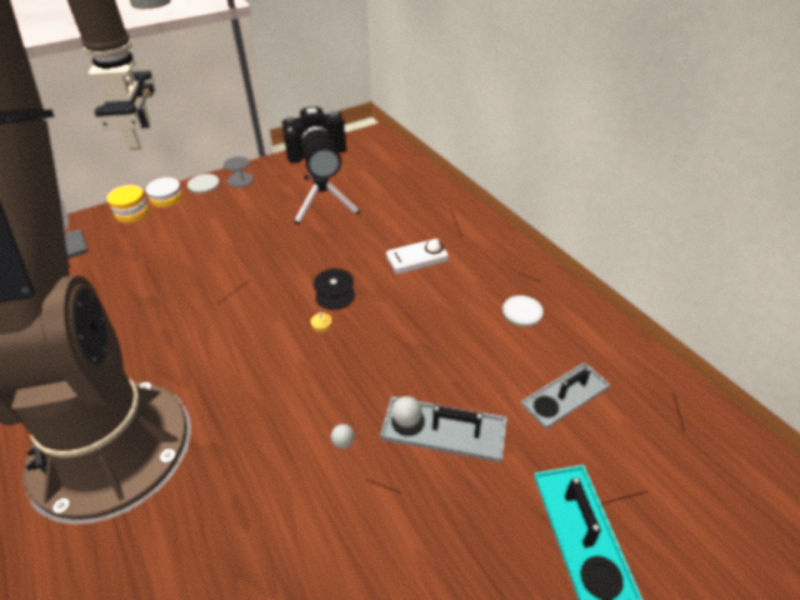

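The scene picture (800x600) has three tray-like things: turquoise at (262,205), a larger grey one with the ball at (350,255), and a smaller empty grey one at (255,290). The larger grey one fits, as it's not turquoise, the bigger of the greys, and carries the larger ball. The loose small ball at (422,234) is a decoy. The camera's lens is near (515,425). I'll confirm this in an enlarged composite crop.

```bash
python3 - <<'E'
import cv2,numpy as np
S=cv2.imread("pics/scene0.png");D=cv2.imread("pics/side0.png")
t=lambda I,x,y:cv2.resize(I[y:y+75,x:x+100],(400,300),interpolation=cv2.INTER_CUBIC)
cv2.imwrite("pics/crop1.png",np.vstack([np.hstack([t(S,198,143),t(D,260,262)]),np.hstack([t(S,330,275),t(D,178,70)])]))
E
```

```text
(no output)
```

View pics/crop1.png

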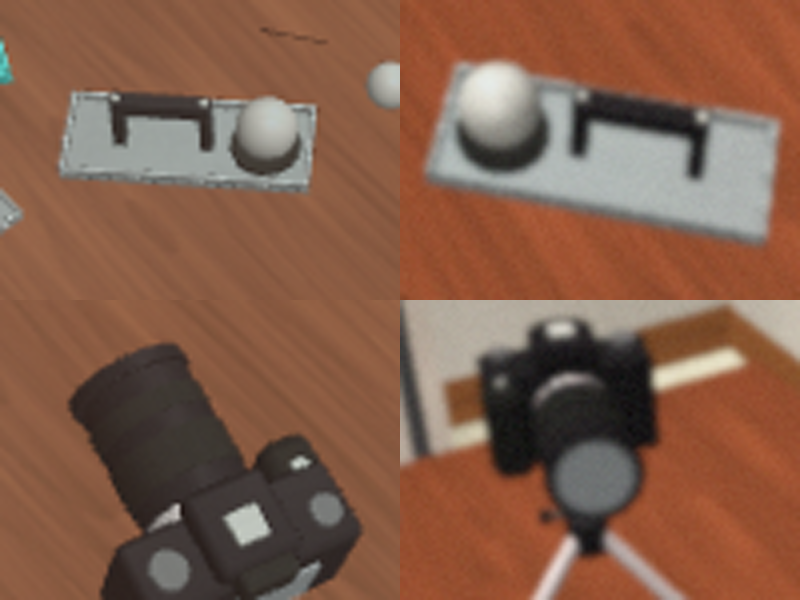

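The crop confirms the larger grey tray with the ball and black handle (top left tile: corners (72,92), (317,104), (309,183), (62,170), ball (267,129)). The lens rim is centred at about (130,383) in the scene tile and (596,477) in the side tile. Next I compute the poses.

```bash
cat > h.py <<'E'
from cell import sensors, optics, arm
import cv2,numpy as np
from scipy.optimize import least_squares
from scipy.spatial.transform import Rotation as Ro
C={n:optics.calibration(n) for n in("scene","side")}
def proj(n,P):
    c=C[n];return cv2.projectPoints(np.array(P,float).reshape(-1,3),np.array(c["rvec"]),np.array(c["tvec"]),np.array(c["camera_matrix"]),None)[0][:,0]
def ray(n,p):
    c=C[n];R=cv2.Rodrigues(np.array(c["rvec"]))[0];o=-R.T@np.ravel(c["tvec"])
    return o,R.T@np.linalg.inv(c["camera_matrix"])@np.array([*p,1.])
def onz(n,p,z):
    o,d=ray(n,p);return o+d*(z-o[2])/d[2]
def tri(a,b):
    f=lambda X:np.r_[proj("scene",X)[0]-a,proj("side",X)[0]-b]
    r=least_squares(f,[.6,.2,.1]);return r.x,r.fun
E
python3 - <<'E'
from h import *
sc=lambda p:np.array([198,143])+(np.array(p))/4
sd=lambda p:np.array([260,262])+(np.array(p))/4
cs=[sc(p) for p in((72,92),(317,104),(309,183),(62,170))]; cd=[sd(p) for p in((56,62),(380,120),(367,233),(27,177))]
print([onz("scene",p,.012).round(3) for p in cs],[onz("side",p,.012).round(3) for p in cd])
b,e=tri(sc((267,129)),sd((99,104)));print("ball",b.round(4),e.round(2))
def pts(v):
    c,s=np.cos(v[2]),np.sin(v[2]);M=np.array([[.1,.04,.012],[.1,-.04,.012],[-.1,.04,.012],[-.1,-.04,.012]])
    return M@np.array([[c,s,0],[-s,c,0],[0,0,1]])+[v[0],v[1],0]
def cost(v):
    r=[]
    for n,o in(("scene",cs),("side",cd)):
        q=proj(n,pts(v))
        for p in o: d=q-p; r+=list(d[np.argmin((d**2).sum(1))])
    return r
m=np.mean([onz("scene",p,.012) for p in cs],0);y=np.arctan2(b[1]-m[1],b[0]-m[0])
r=least_squares(cost,[m[0],m[1],y]);print("tray",r.x.round(4),np.round(r.fun,1))
c,s=np.cos(r.x[2]),np.sin(r.x[2]);print("handle",r.x[:2]-.02*np.array([c,s]),"seat",r.x[:2]+.062*np.array([c,s]))
k=np.array([330,275]);a=k+np.array([130,83])/4
L,e=tri(a,np.array([178,70])+np.array([196,177])/4);print("lens",L.round(4),e.round(2))
q=onz("scene",k+np.array([195,207])/4,L[2]);d=L-q;print("axis out",d.round(3),np.degrees(np.arctan2(d[1],d[0])))
# wrist proj of lens
w=optics.calibration("wrist");R=cv2.Rodrigues(np.array(w["rvec"]))[0]
for P in(L,b):
    X=R@P+np.ravel(w["tvec"]);th=np.arctan2(np.hypot(*X[:2]),X[2]);K=w["camera_matrix"];print("wrist",th,np.array([K[0][2],K[1][2]])+K[0][0]*th*X[:2]/np.hypot(*X[:2]))
for nm,p in dict(reel=(471,365),meter=(394,433),cap=(280,372),knob=(472,333),small=(255,290),mball=(422,234)).items(): print(nm,onz("scene",np.array(p)*.7,.02).round(3))
E
```

```text
[array([ 0.533, -0.358,  0.012]), array([ 0.387, -0.221,  0.012]), array([ 0.441, -0.165,  0.012]), array([ 0.585, -0.3  ,  0.012])] [array([ 0.442, -0.168,  0.012]), array([ 0.586, -0.309,  0.012]), array([ 0.532, -0.364,  0.012]), array([ 0.386, -0.23 ,  0.012])]
ball [ 0.442  -0.2183  0.0284] [-0.29  0.03 -0.22 -0.01]
tray [ 0.4863 -0.2655  2.3851] [-0.7 -1.2 -0.7 -1.  -0.4 -0.6 -1.4 -0.8 -0.4 -0.  -0.8 -1.1 -0.3 -0.1
 -0.7 -1.3]
handle [ 0.50080235 -0.27922385] seat [ 0.44116821 -0.22294091]
lens [0.5626 0.3138 0.1944] [-0.69  0.19 -0.89 -0.13]
axis out [-0.024 -0.081 -0.   ] -106.5647625623282
wrist 0.9187073954602211 [201.18134198 500.82926235]
wrist 1.0038175864247136 [ 12.97218433 399.05109484]
reel [0.474 0.123 0.02 ]
meter [0.688 0.138 0.02 ]
cap [ 0.782 -0.111  0.02 ]
knob [0.421 0.069 0.02 ]
small [ 0.71 -0.31  0.02]
mball [ 0.332 -0.195  0.02 ]
```

View pics/wrist0.png

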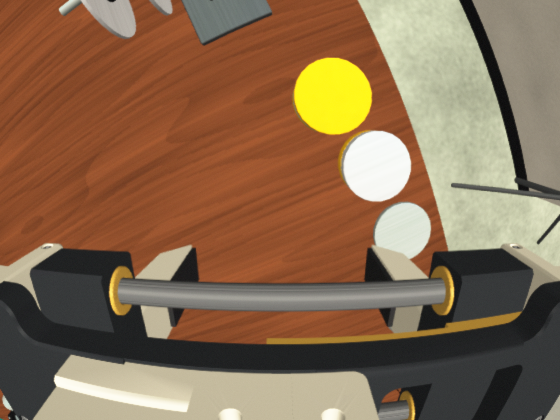

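Tray: handle ≈ (0.50,-0.277), yaw ≈ 137°. Lens ≈ (0.563,0.314,0.194), looking towards −107°. The wrist picture shows only jars under the hand, so nothing useful there. Moving to a viewing pose over the handle.

Call:
arm_command:
  deltas: [0,0,-0.02,0.02,-0.04,0.02,91,0,0,-0.04,0.03,-0.09,0.03,91,0,0,-0.06,0.04,-0.14,0.03,91,0,0,-0.08,0.055,-0.19,0.03,91,0,0,-0.1,0.07,-0.24,0.03,91,0,0,-0.12,0.085,-0.29,0.03,91,0,0,-0.14,0.1,-0.34,0.03,91,0,0,-0.16,0.115,-0.39,0.03,91,0,0,-0.18,0.13,-0.44,0.03,91,0,0,-0.2,0.14,-0.49,0.03,91,0,0,-0.216,0.15,-0.535,0.03,91,0,0,-0.216,0.165,-0.58,0.03,91,0,0,-0.216,0.18,-0.625,0.03,91,0,0,-0.216,0.195,-0.67,0.03,91,0,0,-0.216,0.21,-0.715,0.03,91,0,0,-0.216,0.225,-0.76,0.02,91,0,0,-0.216,0.235,-0.8,0.01,91,0,0,-0.216,0.239,-0.83,0,91,0,0,-0.216,0.239,-0.84,0,91,0,0,-0.216,0.239,-0.84,0,91]

```text
clock: 2.15
position: [0.4913, -0.2699, 0.2454]
ee_rot: [-1.164, -2.917, 0.001]
force: [-0.7, -0.1, -0.8]
width: 0.994
gripper_force: 0.0
```

```bash
python3 - <<'E'
from h import *
s=sensors.observe();print(s["clock"],s["position"],s["ee_rot"],s["joints"].round(2) if hasattr(s["joints"],"round") else s["joints"])
w=optics.calibration("wrist");im=optics.get_image("wrist");import pickle;pickle.dump(w,open("w1.pkl","wb"))
cv2.imwrite("pics/w1.png",im);cv2.imwrite("pics/w1b.png",cv2.resize(im,(800,600),interpolation=cv2.INTER_CUBIC))
E
```

```text
2.15 [ 0.49130792 -0.26989132  0.2454238 ] [-1.16358042e+00 -2.91716103e+00  1.40642613e-03] [-0.08  0.37  0.67  1.77 -0.25  1.09  1.48]
```

View pics/w1b.png

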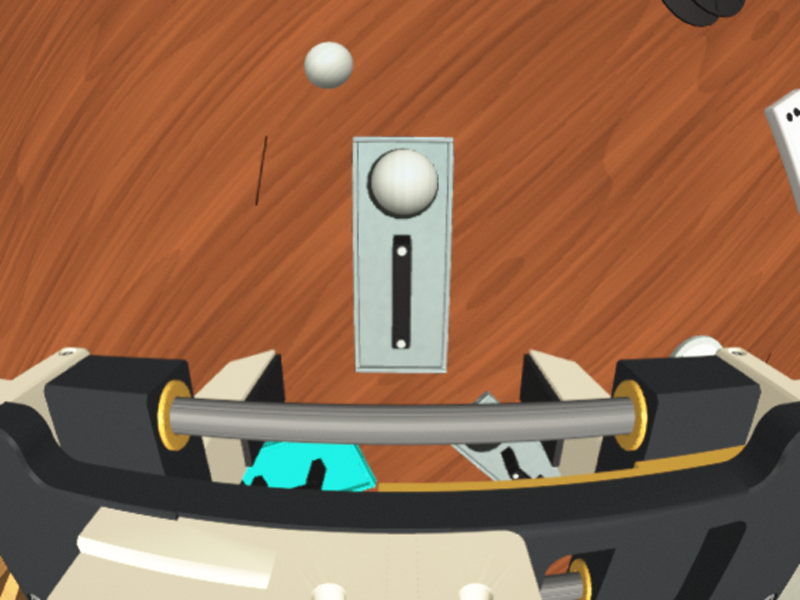

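The wrist view shows the tray under the hand: bar ends at (402,236) and (401,348), ball at (404,183), tray corners (353,138), (453,138), (357,372), (446,372).

```bash
cat >> h.py <<'E'
def wz(w,p,z):
    K=np.array(w["camera_matrix"]);R=cv2.Rodrigues(np.array(w["rvec"]))[0];o=-R.T@np.ravel(w["tvec"])
    v=(np.array(p)-K[:2,2])/K[0,0];r=np.hypot(*v);d=R.T@np.r_[v/r*np.sin(r),np.cos(r)];return o+d*(z-o[2])/d[2]
E
python3 - <<'E'
from h import *
import pickle;w=pickle.load(open("w1.pkl","rb"))
g=lambda x,y,z:wz(w,((x+.5)*.7-.5,(y+.5)*.7-.5),z)
a=g(402,236,.058);b=g(401,348,.058);d=a-b
print("bar c",(a+b)/2,np.linalg.norm(d),np.degrees(np.arctan2(d[1],d[0])))
c=[g(353,138,.012),g(453,138,.012),g(357,372,.0),g(446,372,.0)];f=(c[0]+c[1]-c[2]-c[3])/2
m=np.mean(c,0);print(m,np.linalg.norm(f),np.degrees(np.arctan2(f[1],f[0])),"ball",g(404,183,.032),"handle from tray",m-f/np.linalg.norm(f)*.02)
x=Ro.from_rotvec(sensors.observe()["ee_rot"]).as_matrix();print(np.degrees(np.arctan2(x[1,0],x[0,0])))
E
```

```text
bar c [ 0.49897219 -0.27915432  0.058     ] 0.08462011271584674 135.98214013470673
[ 0.48930599 -0.2692842   0.006     ] 0.20479871166365046 136.13821528196976 ball [ 0.44256075 -0.22304107  0.032     ] handle from tray [ 0.50370148 -0.28311881  0.00482812]
136.62414590656635
```

Call:
arm_command:
  deltas: [0,0,-0.002,0,0,-0.03,60,0,0,-0.004,0,0,-0.07,60,0,0,-0.004,0,0,-0.11,60,0,0,-0.004,0,0,-0.14,60,0,0,-0.004,0,0,-0.165,50,0,0,-0.004,0,0,-0.18,50,0,0,-0.004,0,0,-0.19,40,0,0,-0.004,0,0,-0.195,30,0,0,-0.004,0,0,-0.195,30,0,0,-0.004,0,0,-0.195,25,0,0,-0.004,0,0,-0.195,22,0,0,-0.004,0,0,-0.195,20,0,0,-0.004,0,0,-0.195,18,0,0,-0.004,0,0,-0.195,16,0,0,-0.004,0,0,-0.195,14,0,0,-0.004,0,0,-0.195,12,0,0,-0.004,0,0,-0.195,8,0,0,-0.004,0,0,-0.195,0,0,0,-0.004,0,0,-0.195,0,0,0,-0.004,0,0,-0.195,0]
  force: 50

```text
clock: 4.2
position: [0.4916, -0.2694, 0.051]
ee_rot: [1.17, 2.915, -0.001]
force: [-4.2, -4.7, 5.2]
width: 0.145
gripper_force: 50.0
```

Call:
arm_command:
  deltas: [0,0,0,0,0,0.001,0,0,0,0,0,0,0.003,0,0,0,0,0,0,0.006,0,0,0,0,0,0,0.01,0,0,0,0,0,0,0.016,0,0,0,0,0,0,0.024,0,0,0,0,0,0,0.034,0,0,0,0,0,0,0.046,0,0,0,0,0,0,0.06,0,0,0,0,0,0,0.075,0,0,0,0,0,0,0.09,0,0,0,0,0,0,0.105,0,0,0,0,0,0,0.12,0,0,0,0,0,0,0.133,0,0,0,0,0,0,0.143,0,0,0,0,0,0,0.15,0,0,0,0,0,0,0.155,0,0,0,0,0,0,0.158,0,0,0,0,0,0,0.16,0,0,0,0,0,0,0.16,0]
  force: 60

```text
clock: 6.2
position: [0.492, -0.2685, 0.2106]
ee_rot: [-1.169, -2.916, 0.0]
force: [-0.9, -0.8, -4.4]
width: 0.149
gripper_force: 60.0
```

```bash
python3 - <<'E'
from h import *
import pickle
s=sensors.observe();print(s["clock"],s["position"],s["ee_rot"],s["force"],s["ft_torque"])
w=optics.calibration("wrist");im=optics.get_image("wrist");pickle.dump(w,open("w2.pkl","wb"))
sd=optics.get_image("side");cv2.imwrite("pics/sd2.png",sd)
# expected side projection of tray centre
x,y,z=proj("side",[s["position"]])[0].tolist()+[0];x=int(x);y=int(y)
t=cv2.resize(sd[y-60:y+90,x-100:x+100],(400,300),interpolation=cv2.INTER_CUBIC);print(x,y)
cv2.imwrite("pics/c2.png",np.hstack([t,cv2.resize(im,(400,300))]))
E
```

```text
6.2 [ 0.49198828 -0.26850045  0.21064023] [-1.16887251e+00 -2.91580970e+00  4.20721231e-05] [-0.86376918 -0.78349322 -4.40180355] [-0.08949397 -0.05082712 -0.00150013]
317 242
```

View pics/c2.png

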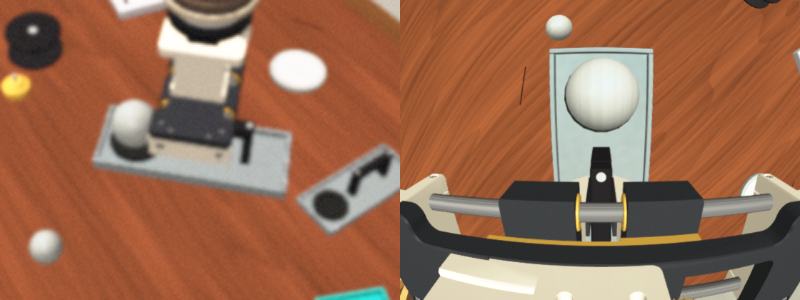

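The tray is up and level with the ball in its pocket (side tile: ball (132,120); wrist tile: ball (602,95)). Now a slow carry and turn.

Call:
arm_command:
  deltas: [0,0,-0.002,0,0.001,0,0,0,0,-0.008,0,0.004,0,0,0,0,-0.019,0,0.008,0,0,0,0,-0.033,-0.001,0.014,0,0,0,0,-0.051,-0.001,0.022,0,0,0,0,-0.072,-0.001,0.031,0,0,0,0,-0.096,-0.002,0.041,0,0,0,0,-0.121,-0.002,0.052,0,0,0,0,-0.148,-0.003,0.063,0,0,0,0,-0.175,-0.003,0.075,0,0,0,0,-0.202,-0.004,0.087,0,0,0,0,-0.229,-0.005,0.098,0,0,0,0,-0.254,-0.005,0.109,0,0,0,0,-0.278,-0.006,0.119,0,0,0,0,-0.299,-0.006,0.128,0,0,0,0,-0.317,-0.006,0.136,0,0,0,0,-0.331,-0.007,0.142,0,0,0,0,-0.342,-0.007,0.146,0,0,0,0,-0.348,-0.007,0.149,0,0,0,0,-0.35,-0.007,0.15,0,0]

```text
clock: 8.3
position: [0.4851, -0.1181, 0.2108]
ee_rot: [1.917, 2.489, 0.0]
force: [-0.3, -1.1, -4.1]
width: 0.147
gripper_force: 60.0
```

Call:
arm_command:
  deltas: [0,0,-0.002,0,0.001,0,0,0,0,-0.008,0,0.004,0,0,0,0,-0.019,0,0.008,0,0,0,0,-0.033,-0.001,0.014,0,0,0,0,-0.051,-0.001,0.022,0,0,0,0,-0.072,-0.001,0.031,0,0,0,0,-0.096,-0.002,0.041,0,0,0,0,-0.121,-0.002,0.052,0,0,0,0,-0.148,-0.003,0.063,0,0,0,0,-0.175,-0.003,0.075,0,0,0,0,-0.202,-0.004,0.087,0,0,0,0,-0.229,-0.005,0.098,0,0,0,0,-0.254,-0.005,0.109,0,0,0,0,-0.278,-0.006,0.119,0,0,0,0,-0.299,-0.006,0.128,0,0,0,0,-0.317,-0.006,0.136,0,0,0,0,-0.331,-0.007,0.142,0,0,0,0,-0.342,-0.007,0.146,0,0,0,0,-0.348,-0.007,0.149,0,0,0,0,-0.35,-0.007,0.15,0,0]

```text
clock: 10.3
position: [0.4781, 0.0318, 0.2107]
ee_rot: [2.52, 1.875, 0.0]
force: [-0.5, 0.0, -4.0]
width: 0.146
gripper_force: 60.0
```

```bash
python3 - <<'E'
from h import *
import pickle
s=sensors.observe();print(s["clock"],s["position"],s["ee_rot"],s["force"],s["ft_torque"])
w=optics.calibration("wrist");im=optics.get_image("wrist");pickle.dump(w,open("w3.pkl","wb"));cv2.imwrite("pics/w3.png",im)
cv2.imwrite("pics/w3b.png",cv2.resize(im,(800,600),interpolation=cv2.INTER_CUBIC))
E
```

```text
10.3 [0.47805972 0.0317525  0.21073087] [2.52040498e+00 1.87537652e+00 2.45343295e-05] [-4.84324035e-01  1.11572952e-03 -3.99483720e+00] [-0.16366452  0.12017477  0.02865252]
```

View pics/w3b.png

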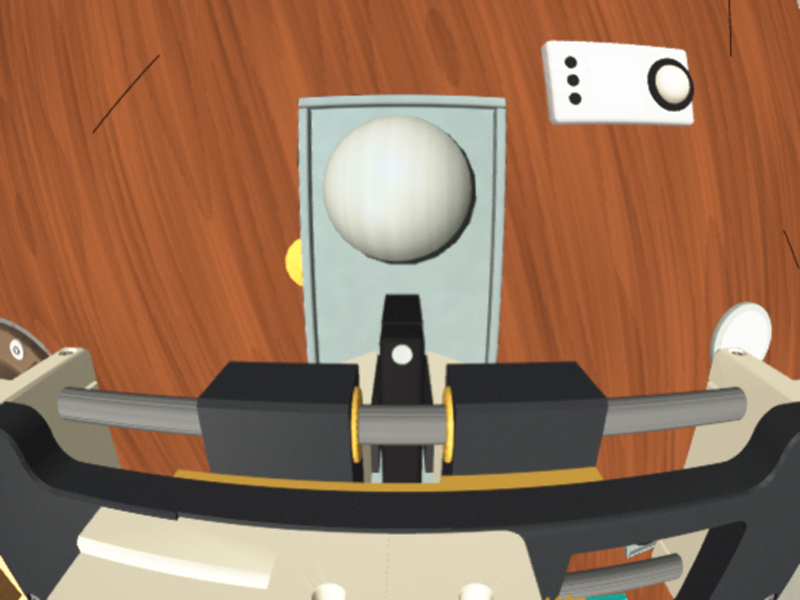

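The wrist view shows the ball centred at (400,190) in its pocket, with the tray's far corners at (300,100) and (505,100). The lens is out of its view, so I'll refine the lens pose from averaged enlargements of the fixed cameras.

```bash
python3 - <<'E'
from h import *
import pickle
w=pickle.load(open("w3.pkl","rb"));s=sensors.observe()
K=np.array(w["camera_matrix"]);R=cv2.Rodrigues(np.array(w["rvec"]))[0];o=-R.T@np.ravel(w["tvec"])
v=(np.array([279.8,132.8])-K[:2,2])/K[0,0];r=np.hypot(*v);d=R.T@np.r_[v/r*np.sin(r),np.cos(r)]
b=o+d*.1555;T=Ro.from_rotvec(s["ee_rot"]).as_matrix()
print("ball-TCP in tool axes",T.T@(b-s["position"]), "at z-.018:",T.T@(wz(w,(279.8,132.8),s["position"][2]-.018)-s["position"]))
avg={n:np.mean([optics.get_image(n).astype(float) for _ in range(6)],0) for n in("scene","side")}
for n in avg:cv2.imwrite(f"pics/{n}3.png",avg[n].astype(np.uint8))
f=lambda n,x,y:cv2.resize((255*(avg[n][y:y+75,x:x+50]/255)**.6).astype(np.uint8),(400,600),interpolation=cv2.INTER_CUBIC)
cv2.imwrite("pics/c3.png",np.hstack([f("scene",343,275),f("side",203,75)]))
E
```

```text
ball-TCP in tool axes [ 0.06779886 -0.0005006   0.01519283] at z-.018: [ 0.06771547 -0.00051067  0.01799813]
```

View pics/c3.png

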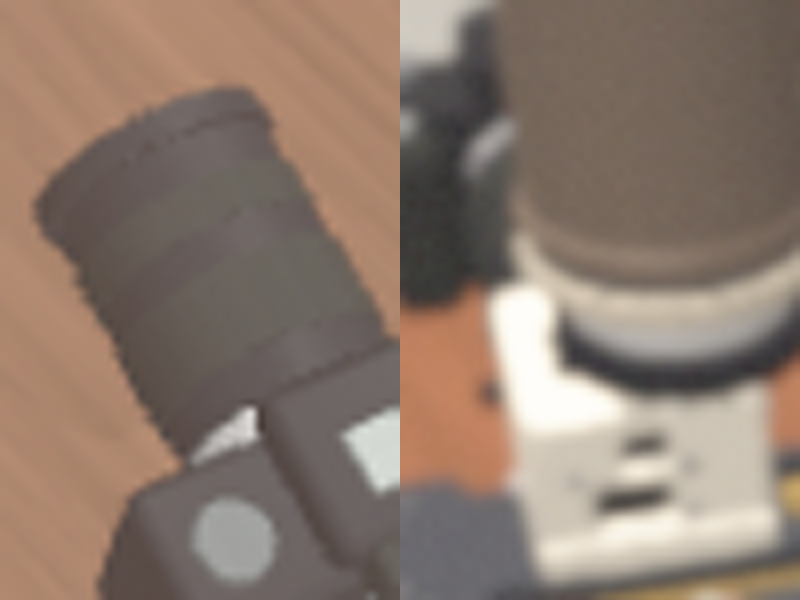

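The scene tile shows the front rim arc through (38,210), (85,148), (180,98), (262,98), with barrel sides (78,288)→(175,445) and (283,160)→(385,328). In the side tile the arm now hides the lens, so I use the first side picture for that one. Fitting a level circle and axis.

```bash
python3 - <<'E'
from h import *
t=lambda p:np.array([343,275])+(np.array(p,float)+.5)/8-.5
arc=t([(38,207),(50,183),(85,148),(130,119),(180,98),(235,87),(262,98)])
mid,dr=t((230,305)),np.array([.522,.853]);nrm=np.array([-dr[1],dr[0]])
sdc=np.array([178,70])+(np.array([196,177.5])+.5)/4-.5
th=np.linspace(0,2*np.pi,721)
def circ(v):
    h=np.array([-np.sin(v[3]),np.cos(v[3]),0]);return v[:3]+.0385*(np.outer(np.cos(th),h)+np.outer(np.sin(th),[0,0,1]))
def cost(v,wa=1,ax=1):
    q=proj("scene",circ(v));u=np.array([np.cos(v[3]),np.sin(v[3]),0])
    r=[wa*np.sign(1)*np.min(np.hypot(*(q-a).T)) for a in arc]
    e=proj("side",circ(v));r+=list(2*((e.max(0)+e.min(0))/2-sdc))
    p=proj("scene",[v[:3],v[:3]-.09*u]);r+=list(ax*((p-mid)@nrm))
    return r
for k in((1,1),(1,0),(.3,1)):
    r=least_squares(cost,[.5626,.3138,.194,np.radians(-106)],args=k,diff_step=1e-4,x_scale=[.01,.01,.01,.05]);v=r.x
    print(v[:3].round(4),np.degrees(v[3]).round(2),np.round(r.fun,2))
e=proj("side",circ(v));print("side size",np.ptp(e,0)*4)
# tripod/body check: predicted camera middle
u=np.array([np.cos(v[3]),np.sin(v[3]),0]);print("goal ball",v[:3]+.12*u,"TCP goal",v[:3]+.12*u+.068*u+[0,0,.0175])
E
```

```text
[0.5626 0.3098 0.1962] -104.67 [ 0.47  0.07  0.28  0.29  0.03  0.11  0.6  -0.24 -0.05 -0.5   0.04]
[0.5623 0.3098 0.1962] -105.05 [ 0.47  0.12  0.23  0.26  0.02  0.12  0.45 -0.43 -0.05 -0.    0.  ]
[0.5631 0.3098 0.1959] -104.22 [ 0.13  0.02  0.13  0.13  0.04  0.01  0.25  0.09  0.01 -0.25  0.01]
side size [100.21929646  90.39424561]
goal ball [0.53365637 0.19350331 0.19585385] TCP goal [0.51694836 0.12758789 0.21335385]
```

Call:
arm_command:
  deltas: [0,0,0,0,0.001,0,0,0,0,0.001,0.001,0.002,0,0,0,0,0.001,0.002,0.005,0,0,0,0,0.002,0.004,0.009,0,0,0,0,0.003,0.005,0.014,0,0,0,0,0.005,0.008,0.02,0.001,0,0,0,0.006,0.01,0.026,0.001,0,0,0,0.008,0.013,0.033,0.001,0,0,0,0.009,0.016,0.04,0.001,0,0,0,0.011,0.018,0.048,0.001,0,0,0,0.013,0.021,0.056,0.002,0,0,0,0.014,0.024,0.063,0.002,0,0,0,0.016,0.027,0.07,0.002,0,0,0,0.018,0.029,0.076,0.002,0,0,0,0.019,0.032,0.082,0.003,0,0,0,0.02,0.034,0.087,0.003,0,0,0,0.021,0.035,0.091,0.003,0,0,0,0.022,0.036,0.094,0.003,0,0,0,0.022,0.037,0.096,0.003,0,0,0,0.022,0.037,0.096,0.003,0]

```text
clock: 12.95
position: [0.5151, 0.1277, 0.2137]
ee_rot: [2.487, 1.919, -0.0]
force: [-0.1, 0.6, -3.7]
width: 0.146
gripper_force: 60.0
```

```bash
python3 - <<'E'
from h import *
s=sensors.observe();print(s["clock"],s["position"],s["ee_rot"],s["force"],s["ft_torque"])
avg={n:np.mean([optics.get_image(n).astype(float) for _ in range(4)],0) for n in("scene","side")}
for n in avg:cv2.imwrite(f"pics/{n}4.png",avg[n].astype(np.uint8))
f=lambda n,x,y:cv2.resize((255*(avg[n][y:y+120,x:x+80]/255)**.6).astype(np.uint8),(400,600),interpolation=cv2.INTER_CUBIC)
p=proj("scene",[.532,.194,.196])[0];q=proj("side",[.532,.194,.196])[0];print(p,q)
cv2.imwrite("pics/c4.png",np.hstack([f("scene",315,235),f("side",190,60)]))
E
```

```text
12.95 [0.51510541 0.12771379 0.21370015] [ 2.48717989e+00  1.91917138e+00 -3.22723610e-05] [-0.09913281  0.58931004 -3.73873188] [-0.15587813  0.13075006  0.01373186]
[337.29159628 254.72072514] [234.61000916 135.4180168 ]
```

View pics/c4.png

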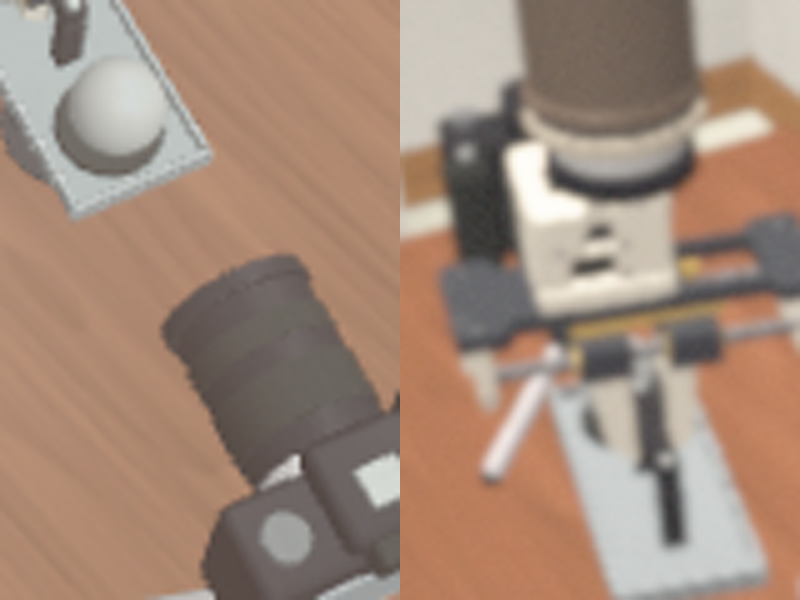

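The scene tile shows the ball at (116,105) in its pocket, tray end corners at (210,152) and (75,213), lens rim at about (235,300). In the side tile the tray's back corners are at about (615,595) and (767,573). I'll check against the prediction and remove the cameras' common bias.

```bash
python3 - <<'E'
from h import *
s=sensors.observe();T=Ro.from_rotvec(s["ee_rot"]).as_matrix();X,Y=T[:,0],np.cross([0,0,1],T[:,0])
print("yaw",np.degrees(np.arctan2(X[1],X[0])),"tilt",T[:,2])
tr=lambda x,y,z:s["position"]+X*(x+.02-.0135)+Y*y+np.array([0,0,1])*(z-.0505)
f=lambda o,p:np.array(o)+(np.array(p)+.5)/5-.5
for n,o,L in(("scene",(315,235),[((210,152),(.1,-.04,.012)),((75,211),(.1,.04,.012)),((116,105),(.062,0,.032))]),
             ("side",(190,60),[((367,573),(-.1,-.04,.012)),((215,592),(-.1,.04,.012))])):
    for p,m in L: print(n,f(o,p),"obs-pred",f(o,p)-proj(n,tr(*m))[0])
b=[.4425,-.2225,.032]
print("tray stage: scene",np.array([198,143])+np.array([267.5,129.5])/4-.5-proj("scene",b)[0],"side",np.array([260,262])+np.array([99.5,104.5])/4-.5-proj("side",b)[0])
L0=np.array([.5627,.3098,.1962])
for bs,bd in(((.6,1.),(.4,.6)),((.6,1.),(.8,1.2)),((.6,1.),(0,0))):
    print(bs,bd,tri(proj("scene",L0)[0]-bs,proj("side",L0)[0]-bd)[0])
E
```

```text
yaw 75.27804196253112 tilt [ 6.67461554e-06  6.12157635e-05 -9.99999998e-01]
scene [356.6 265. ] obs-pred [ 27.19999972 -11.6664127 ]
scene [329.6 276.8] obs-pred [-27.67395648  12.07757425]
scene [337.8 255.6] obs-pred [0.76615312 0.75890735]
side [263.  174.2] obs-pred [-0.35754939  1.25709315]
side [232.6 178. ] obs-pred [-0.57757658 -0.9077096 ]
tray stage: scene [0.89618082 1.0159858 ] side [-1.24862895 -0.65347929]
(0.6, 1.0) (0.4, 0.6) [0.5623408  0.30803356 0.19905419]
(0.6, 1.0) (0.8, 1.2) [0.5624565  0.30864166 0.20063227]
(0.6, 1.0) (0, 0) [0.56222546 0.30742382 0.19747401]
```

The level tray matches the prediction within about 1 px. The ball sits ≈119 mm in front of the rim, on the axis within a couple of mm, and the arm is still. Handing in.

```bash
python3 -c "
from cell import sensors,arm
s=sensors.observe();print(s['clock'],s['position'],abs(s['dq']).max(),s['gripper_force']);print(arm.sign_off())"
```

```text
13.35 [0.51501269 0.12734505 0.21377052] 0.0023004577553091465 59.99823868274689
the job is handed in; nothing more can be done
None
```

I handed the job in at 13.4 s with the tray held level and still by its handle; by my measurements the ball is in its pocket, about 12 cm out from the lens rim and within a few millimetres of its axis, with the handle and fingers on the far side.

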